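# Put the baking tools and covers away in their tray

### The arm

A 6-joint arm with a two-finger parallel gripper is mounted at the origin on a cart in front of the work surface, level with it; the furniture and walls round the work are solid. World frame = base frame: x ahead of the robot, y to its left, z up, the work surface at z = 0. Lengths are in m, angles in rad, forces in N, time in s.
With the tool pointing down it reaches from about 0.35 to 0.85 m from the base axis. Payload 8.1 kg.
Tool frame: the origin (TCP) lies on the front face of the gripper's body, between the roots of the fingers; the fingertips stand 73 mm ahead of it and the grasp point (between the pads) lies 54 mm ahead of it; z points along the fingers, y is the line along which they close (so a half turn about z gives the same grasp; the last joint's range is limited). The gripper opens to 85 mm and grips with 20 to 120 N. Pads are 22 mm wide; open, the fingers measure 114 mm over their backs; the gripper's body (76 mm by 85 mm) begins 54 mm behind the grasp point. The pads swing forward as they close: fully open they stand 13 mm farther back than shut.
Start: joints at [-1.337, 0.13, 1.488, -0, 1.523, -0.085], TCP at [0.188, -0.57, 0.304] pointing down, gripper open.
Joint ranges: [-2.96, 2.96], [-0.89, 2.26], [0.02, 2.5], [-1.34, 4.48], [0, 2.73], [-2.66, 2.66]. Speed limits (rad/s): [2.39, 2.39, 2.79, 3.14, 3.14, 3.14].

### API

Orientations are given as a 3x3 rotation matrix whose columns are the frame's x, y, z axes.
In Python, from rig import robot gives the robot as it stands. The module is installed in compiled form; this text tells all that it offers. Calls block until the motion is done:
- robot.movep(position, orientation): joint-space move of the TCP to a pose.
- robot.line_to(position, max_speed=0.15, ori=None, stop_force=None): straight line of the TCP; ori=None keeps the orientation; max_speed is the mean speed in m/s. With stop_force (N) it stops when the force on the tool has changed by that much, and returns True; else False.
- robot.move_joints(angles): joint-space move.
- robot.grip(opening, f_grip=None): finger opening in m; f_grip is the grip in N (None keeps the last); returns when the fingers have stopped.
- robot.wait(seconds).
- robot.solve_ik(position, orientation): joint angles nearest the present ones, or None.
- robot.grab_frame(name): name is "scene" or "top" or "wrist"; returns (picture, depth): 400x640x3 uint8, red, green, blue; 400x640 float32, m along the optical axis (not along the pixel's ray), 0 where there is no reading.
- robot.get_calibration(name): a dict with "mtx" (3x3 intrinsics, pixels), "cam_to_world" (4x4, takes a point from camera to world coordinates). Camera axes: x right, y up, looking along -z (the intrinsics and any distortion apply to the point x, -y, -z); pixel columns grow to the right and rows downward; lengths in m; the calibration is good to about 2 mm. A picture is of the moment at which its call begins: read the wrist's pose just before it. get_calibration takes no time and is no camera call; for the wrist camera it gives the pose at the moment of the call.
A pose or a line that the arm cannot do raises robot.Unreachable and nothing moves.
- robot.hand_in(): hands the job in; it is judged then, once.
Readings, each from a call of its own:
- robot.current_time_s(): time.
- robot.current_joints(): joint angles.
- robot.current_joint_velocities(): joint speeds.
- robot.current_joint_efforts(): joint torques, N m.
- robot.current_eef_pos(): TCP position.
- robot.current_eef_rot(): TCP orientation.
- robot.current_force(): force on the tool from outside, world axes, zero at the start.
- robot.current_moment(): the same for the moment, N m.
- robot.current_grip_width(): finger opening in m.
- robot.current_finger_force(): force on a finger pad.
Only numpy, scipy, OpenCV 4.12 (cv2) and the standard library are available. Lean on these libraries where they do the work, as an engineer would, in place of code of your own. Each camera call takes 0.05 s, during which the arm holds its last target. There are 200 camera calls.

### The job

Put the washed baking things away in the bamboo tray: lay the green turner and the blue pastry brush flat in the compartments cut to their outlines, each with its head in the wide end and its handle in the narrow slot. Also cup the upside-down white cover inside the large blue one that already stands in the tray, and the small yellow cover inside the white one, all upside down and level. Leave the spice jar, the cream cup and the flat pot behind the work where they are.

Things in the scene. Friction and masses are not known exactly. Their poses are not given: they have to be found in the camera images.
- tray: Fixed bamboo tray, 188 (its x) x 242 (its y) x 19 mm high, origin under its centre; floor 5 mm above the worktop, all walls end at 19 mm. A finger trough (x -30 to +30, floor level, from the right edge y -121 to a wall face at y +18) crosses the turner and brush compartments. Two square bays beyond y +24: the near one (-x) holds the blue cover, the far one a fixed pot (62 mm wide, top at 40 mm).
- turner_place (a point): On the tray floor, middle of the turner compartment (tray x 0, y -80, z 5 mm; axes as the tray): the turner's origin belongs here, its +x along tray +x. Handle slot 26 mm wide at x -86 to -30, open finger trough x -30 to +30, blade bay 66 mm wide at x +30 to +86.
- brush_place (a point): On the tray floor, middle of the brush compartment (tray x 0, y -18, z 5 mm; axes as the tray): the brush's origin belongs here, its +x along tray -x. Head bay 44 mm wide at x -86 to -30, open finger trough x -30 to +30, handle slot 26 mm wide at x +30 to +86. Open the fingers only part way: a wall stands 36 mm to the left (+y).
- cover_place (a point): On the tray floor, centre of the near square bay (tray x -41, y 68.5, z 5 mm; bay 90 x 89 mm) in which the large cover stands.
- turner: Loose turner (flat slotted spatula), wooden handle, green blade, 162 mm long, about 70 g, lying flat. Origin on its underside at the balance point in the handle, x towards the blade, z up. Handle 16 mm wide, 14 mm thick, x -80 to +28 mm; blade 58 mm wide, 4 mm thick, x +26 to +82. Grip the handle across its width at the origin.
- brush: Loose pastry brush, wooden handle, steel ferrule, rigid blue head, 160 mm long, about 70 g, lying flat. Origin on its underside at the balance point in the handle, x towards the head, z up. Handle 16 mm wide, 14 mm thick, x -80 to +28 mm; ferrule and head 36 mm wide, 14 and 10 mm thick, x +28 to +80. Grip the handle across its width at the origin.
- cover_large: Large blue domed cover, upside down like a bowl, loose, already in the tray's near bay. 82 mm across, wall 3.5 mm, rim 33 mm above its origin; origin at the centre of the underside of its flat grey knob, which is its foot; z up when inverted. Its flat inner floor is 9 mm above its origin.
- cover_medium: Medium white domed cover, loose, upside down on its flat knob, 66 mm across (outside upright in the top 14 mm), wall 3.5 mm, rim 35 and inner floor 9 mm above its origin, about 60 g. Origin at the centre of the knob's underside, z up when inverted. Cupped, its origin is 9 mm above the large one's, its rim 11 mm above the large rim. Grip across the rim from outside.
- cover_small: Small yellow domed cover, loose, upside down on its flat knob, 52 mm across (outside upright in the top 14 mm), rim 35 mm above its origin, about 60 g. Origin at the centre of the knob's underside, z up when inverted. Cupped in the white cover its origin is 9 mm above that one's, its rim 9 mm above that rim. Grip across the rim from outside.
- spice_green: bystander: spice jar with a green cap, 44 mm wide, 100 mm high, loose, behind the work; origin under its centre.
- mug_cream: bystander: small cream cup, 59 x 84 x 56 mm, loose, behind the tray; origin under it.
- pot_flat: bystander: flat cream-coloured pot, 90 mm wide, 32 mm high, loose, at the right back; origin under its centre.

How it is judged:
By the outcome, as a careful person would: the job done as asked, in the order asked, and still so for the second after the job is handed in, with the robot touching nothing.
It also fails if it takes over 72 s, if anything falls off the work surface, if the arm or the gripper's body presses on something with over 40 N, if the wrist force passes 120 N, or if a joint passes its speed limit or range.

## Working session

There is one attempt and no reset: what is moved stays moved. The work goes in short steps, each a Python script; the robot and the scene stay as the last script left them, time stands still between calls to the robot, and variables do not carry over. Pictures are saved under pics/ and viewed, at most 10 in all, crops included, and the job is handed in when it is done.

```bash
mkdir -p pics; ls; python3 - <<'E'
from rig import robot
import cv2,numpy as np
for n in("scene","top"):
    p,d=robot.grab_frame(n); c=robot.get_calibration(n)
    cv2.imwrite(f"pics/{n}0.png",p[:,:,::-1]); np.savez(f"{n}0.npz",p=p,d=d,**c)
    print(n,[ (k,np.round(v,4).tolist() if not isinstance(v,str) else v) for k,v in c.items()], (d>0).mean())
print(robot.current_time_s())
E
```

```text
pics
scene [('mtx', [[407.2873, 0.0, 318.424], [0.0, 407.2873, 197.844], [0.0, 0.0, 1.0]]), ('cam_to_world', [[-0.7572, 0.3334, -0.5618, -0.0989], [-0.6531, -0.4055, 0.6396, 0.7031], [-0.0145, 0.8512, 0.5247, 0.6229], [0.0, 0.0, 0.0, 1.0]])] 0.99382421875
top [('mtx', [[454.9568, 0.0, 318.1142], [0.0, 454.9568, 197.5616], [0.0, 0.0, 1.0]]), ('cam_to_world', [[0.1427, 0.9679, -0.2068, 0.3078], [-0.9898, 0.1403, -0.0261, -0.0322], [0.0037, 0.2084, 0.978, 1.0732], [0.0, 0.0, 0.0, 1.0]])] 0.99519140625
0.1
```

View pics/top0.png

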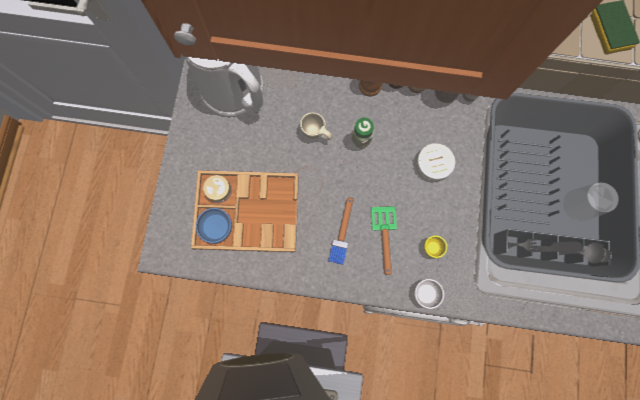

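View pics/scene0.png

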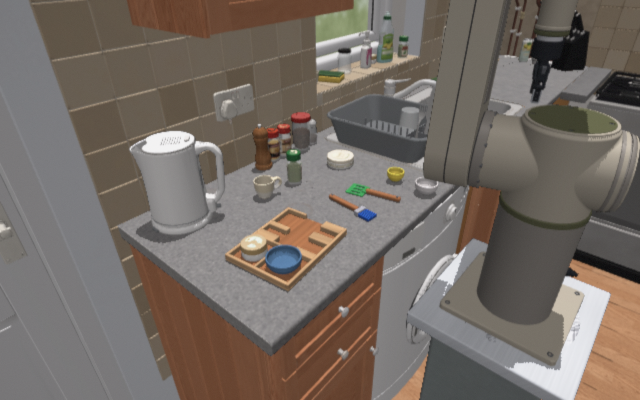

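```bash
cat > h.py <<'E'
import numpy as np,cv2
def ray(uv,c,z):
    uv=np.atleast_2d(np.asarray(uv,float)); K=c["mtx"];T=c["cam_to_world"]
    d=np.c_[(uv[:,0]-K[0,2])/K[0,0],-(uv[:,1]-K[1,2])/K[1,1],-np.ones(len(uv))]@T[:3,:3].T
    s=(np.asarray(z)-T[2,3])/d[:,2]
    return T[:3,3]+d*s[:,None]
def cloud(depth,c,uv):
    uv=np.asarray(uv); K=c["mtx"];T=c["cam_to_world"]; z=depth[uv[:,1],uv[:,0]]
    p=np.c_[(uv[:,0]-K[0,2])/K[0,0]*z,-(uv[:,1]-K[1,2])/K[1,1]*z,-z]
    return p@T[:3,:3].T+T[:3,3]
HSV=dict(green=((40,120,60),(85,255,255)),blue=((100,150,60),(130,255,255)),yellow=((22,120,80),(35,255,255)),
  wood=((3,80,50),(20,255,255)),white=((0,0,170),(180,40,255)))
def blob(p,name,roi=None):
    m=cv2.inRange(cv2.cvtColor(p,cv2.COLOR_RGB2HSV),*[np.array(x,np.uint8) for x in HSV[name]])
    if roi:
        k=np.zeros_like(m); x0,y0,x1,y1=roi; k[y0:y1,x0:x1]=255; m&=k
    n,l,s,_=cv2.connectedComponentsWithStats(m)
    i=1+np.argmax(s[1:,4]); return (l==i)
def px(m): return np.argwhere(m)[:,::-1]
def down(yaw):  # tool z down, tool y axis along world angle yaw
    y=np.array([np.cos(yaw),np.sin(yaw),0]);z=np.array([0,0,-1.]);return np.c_[np.cross(y,z),y,z]
E
python3 - <<'E'
from h import *
f=np.load("top0.npz");p,d=f["p"],f["d"];c=f
for n,col,roi,z in(("turnerblade","green",(365,195,405,235),.004),("turnerhandle","wood",(375,228,400,280),.014),("brushhead","blue",(325,235,352,270),.01),("brushhandle","wood",(335,190,360,245),.014),("yellow","yellow",(415,230,455,265),.035),("white","white",(405,275,450,312),.035),("bigblue","blue",(190,200,235,250),.038),("tray","wood",(185,165,305,255),.019)):
    m=blob(p,col,roi);u=px(m);w=ray(u,c,z)[:,:2].astype(np.float32);q=cloud(d,c,u)
    r=cv2.minAreaRect(w);print(n,len(u),np.round(r[0],3),np.round(r[1],3),round(r[2],1),"depth z",np.round(np.percentile(q[:,2],[5,50,95]),3),"bbox",u.min(0),u.max(0))
from rig import robot
T=robot.current_eef_pos();R=robot.current_eef_rot();w=robot.get_calibration("wrist")
print(R.T@(w["cam_to_world"][:3,3]-T),R.T@w["cam_to_world"][:3,:3],w["mtx"])
E
```

```text
turnerblade 325 [ 0.507 -0.165] [0.053 0.055] 8.2 depth z [0.    0.004 0.008] bbox [372 207] [395 229]
turnerhandle 287 [ 0.428 -0.178] [0.105 0.015] 10.5 depth z [0.008 0.012 0.016] bbox [382 229] [390 274]
brushhead 159 [ 0.405 -0.067] [0.032 0.034] 85.8 depth z [0.006 0.009 0.012] bbox [329 247] [345 262]
brushhandle 274 [ 0.491 -0.074] [0.015 0.105] 85.2 depth z [0.008 0.013 0.017] bbox [338 197] [352 240]
yellow 404 [ 0.453 -0.285] [0.049 0.051] 51.5 depth z [0.007 0.015 0.036] bbox [424 235] [446 257]
white 550 [ 0.346 -0.282] [0.064 0.064] 52.1 depth z [0.005 0.01  0.036] bbox [415 279] [444 308]Traceback (most recent call last):
  File "<stdin>", line 4, in <module>
  File "h.py", line 18, in blob
    i=1+np.argmax(s[1:,4]); return (l==i)
        ~~~~~~~~~^^^^^^^^^
    return _wrapfunc(a, 'argmax', axis=axis, out=out, **kwds)
    return bound(*args, **kwds)
ValueError: attempt to get argmax of an empty sequence
```

```bash
python3 - <<'E'
from h import *
from rig import robot
f=np.load("top0.npz")
print(ray([[245,211],[195,172],[298,172],[195,250],[298,250]],f,.019)[:,:2].round(3))
T=robot.current_eef_pos();R=robot.current_eef_rot();w=robot.get_calibration("wrist")
print((R.T@(w["cam_to_world"][:3,3]-T)).round(3),(R.T@w["cam_to_world"][:3,:3]).round(3),w["mtx"].round(1).tolist())
for n,pos in(("w_tools",[.45,-.15,.33]),("w_tray",[.42,.2,.33])):
    robot.movep(np.array(pos),down(np.pi/2 if robot.solve_ik(np.array(pos),down(np.pi/2)) is not None else -np.pi/2)); robot.wait(.3)
    c=robot.get_calibration("wrist");p,d=robot.grab_frame("wrist")
    cv2.imwrite(f"pics/{n}.png",p[:,:,::-1]);np.savez(n+".npz",p=p,d=d,**c)
    print(n,c["cam_to_world"].round(3).tolist(),robot.current_joints().round(2),robot.current_time_s())
E
```

```text
[[0.474 0.162]
 [0.55  0.297]
 [0.586 0.053]
 [0.367 0.26 ]
 [0.401 0.024]]
[ 0.079 -0.001 -0.07 ] [[-0.001  0.952  0.305]
 [ 1.     0.001 -0.   ]
 [-0.001  0.305 -0.952]] [[327.7, 0.0, 320.7], [0.0, 327.7, 202.2], [0.0, 0.0, 1.0]]
w_tools [[0.002, -0.952, -0.305, 0.372], [1.0, 0.002, 0.002, -0.149], [-0.001, -0.305, 0.952, 0.4], [0.0, 0.0, 0.0, 1.0]] [-0.43 -0.23  1.79 -0.    1.58 -2.  ] 2.25
w_tray [[0.003, -0.952, -0.305, 0.343], [1.0, 0.002, 0.002, 0.2], [-0.001, -0.305, 0.952, 0.4], [0.0, 0.0, 0.0, 1.0]] [ 0.33 -0.25  1.81 -0.    1.59 -1.24] 3.925
```

View pics/w_tools.png

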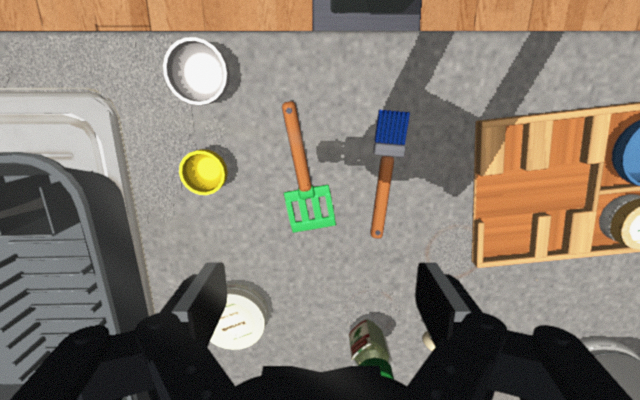

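View pics/w_tray.png

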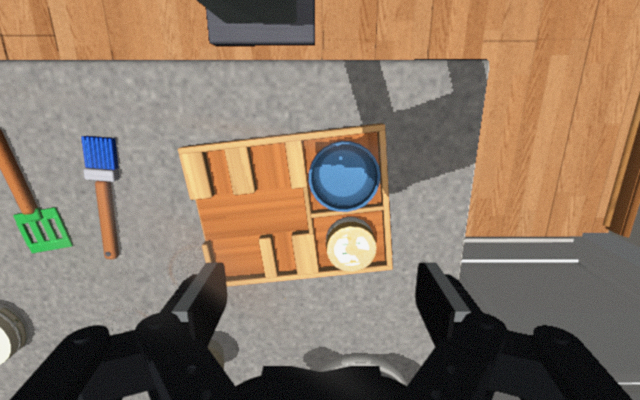

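```bash
python3 - <<'E'
from h import *
HSV["blue"]=((95,110,40),(130,255,255)); HSV["wood"]=((3,70,50),(24,255,255))
def rep(f,n,col,roi,z,circ=False):
    p,d=f["p"],f["d"];m=blob(p,col,roi);u=px(m);w=ray(u,f,z)[:,:2].astype(np.float32)
    r=cv2.minAreaRect(w);q=cloud(d,f,u)
    print(n,len(u),np.round(r[0],4),np.round(r[1],4),round(r[2],1),"mean",w.mean(0).round(4),"z",np.round(np.percentile(q[:,2],[5,50,95]),3),u.min(0),u.max(0))
    if circ: h=cv2.minEnclosingCircle(w);print("   circ",np.round(h[0],4),round(h[1],4))
    return w,r
a=np.load("w_tools.npz");b=np.load("w_tray.npz");t=np.load("top0.npz")
A={}
for src,f,R in(("wrist",a,[(280,180,340,235),(280,98,315,190),(374,105,412,146),(370,155,395,240),(175,145,232,200),(155,30,235,110)]),("top",t,[(365,195,405,235),(375,228,400,280),(325,235,352,270),(335,190,360,241),(415,230,455,265),(405,275,450,312)])):
    print(src)
    for (n,col,z),roi in zip((("blade","green",.004),("thandle","wood",.014),("bhead","blue",.01),("bhandle","wood",.014),("yellow","yellow",.035),("white","white",.035)),R):
        A[src,n]=rep(f,n,col,roi,z,n in("yellow","white"))
    for h,g in(("thandle","blade"),("bhandle","bhead")):
        w=A[src,h][0]; vx,vy,x0,y0=cv2.fitLine(w,cv2.DIST_L2,0,.01,.01).ravel()
        v=np.array([vx,vy]);v*=np.sign(v@(A[src,g][0].mean(0)-w.mean(0)));s=w@v;e=np.array([x0,y0]);
        lo,hi=s.min(),s.max();print(h,"ang",np.degrees(np.arctan2(v[1],v[0])).round(2),"len",hi-lo,"origin from tail", (e+(lo+.08-e@v)*v).round(4),"perp head off",((A[src,g][0].mean(0)-e)@[-v[1],v[0]]).round(4))
print("tray")
rep(b,"tray","wood",(170,115,400,290),.019)
rep(t,"tray","wood",(185,165,305,255),.019)
rep(b,"big","blue",(300,135,388,215),.038,True)
rep(t,"big","blue",(190,200,235,250),.038,True)
E
```

```text
wrist
blade 1375 [ 0.507  -0.1642] [0.0566 0.0575] 10.3 mean [ 0.5074 -0.1641] z [0.002 0.004 0.009] [284 185] [335 231]
thandle 1179 [ 0.4281 -0.178 ] [0.1048 0.0162] 10.2 mean [ 0.4267 -0.1783] z [0.009 0.013 0.015] [282 101] [310 189]
bhead 1009 [ 0.4055 -0.0673] [0.0359 0.0376] 84.7 mean [ 0.4054 -0.0673] z [0.008 0.01  0.011] [375 110] [409 144]
bhandle 1056 [ 0.4913 -0.0753] [0.0165 0.106 ] 84.9 mean [ 0.4883 -0.075 ] z [0.009 0.013 0.015] [371 156] [393 238]
yellow 1715 [ 0.4534 -0.2837] [0.0548 0.051 ] 89.9 mean [ 0.4525 -0.2838] z [0.009 0.019 0.036] [179 150] [227 194]
   circ [ 0.4531 -0.2834] 0.0281
white 2992 [ 0.3486 -0.2861] [0.0766 0.0707] 89.9 mean [ 0.3483 -0.2796] z [0.001 0.01  0.036] [156  36] [226 109]
   circ [ 0.3539 -0.2885] 0.0439
thandle ang 10.23 len 0.10481933 origin from tail [ 0.4553 -0.1731] perp head off -0.0004
bhandle ang 175.15 len 0.10599849 origin from tail [ 0.4644 -0.073 ] perp head off -0.0007
top
blade 325 [ 0.507  -0.1646] [0.0531 0.0547] 8.2 mean [ 0.5077 -0.164 ] z [0.    0.004 0.008] [372 207] [395 229]
thandle 302 [ 0.428  -0.1782] [0.10
[... 804 characters left out ...]
4792 0.1596] [0.1925 0.2492] 6.5 mean [0.4736 0.149 ] z [0.004 0.006 0.029] [178 123] [392 289]
tray 6740 [0.4763 0.1617] [0.1885 0.2421] 6.5 mean [0.4794 0.1476] z [0.002 0.007 0.023] [191 170] [297 251]
big 3399 [0.4337 0.2256] [0.0795 0.0699] 83.8 mean [0.4319 0.2257] z [0.013 0.015 0.038] [309 150] [379 210]
   circ [0.4299 0.226 ] 0.0403Traceback (most recent call last):
  File "<stdin>", line 23, in <module>
  File "<stdin>", line 4, in rep
  File "h.py", line 18, in blob
    i=1+np.argmax(s[1:,4]); return (l==i)
        ~~~~~~~~~^^^^^^^^^
    return _wrapfunc(a, 'argmax', axis=axis, out=out, **kwds)
    return bound(*args, **kwds)
ValueError: attempt to get argmax of an empty sequence
```

```bash
python3 - <<'E'
from h import *
HSV["wood"]=((3,70,50),(24,255,255))
a=np.load("w_tools.npz");b=np.load("w_tray.npz");t=np.load("top0.npz")
def circ(f,roi,z,n):
    x0,y0,x1,y1=roi;g=np.stack(np.meshgrid(np.arange(x0,x1),np.arange(y0,y1)),-1).reshape(-1,2)
    q=cloud(f["d"],f,g);k=(q[:,2]>z-.007)&(q[:,2]<z+.006);w=ray(g[k],f,z)[:,:2].astype(np.float32)
    h=cv2.minEnclosingCircle(w);r=np.linalg.norm(w-h[0],axis=1)
    print(n,k.sum(),"circ",np.round(h[0],4),round(h[1],4),"rmin",r.min().round(4),"zmax med",np.median(q[k,2]).round(4),"bbox c",((w.max(0)+w.min(0))/2).round(4),(w.max(0)-w.min(0)).round(4))
circ(a,(155,33,235,112),.035,"white w");circ(t,(405,275,450,312),.035,"white t")
circ(a,(172,142,235,200),.035,"yel w");circ(t,(415,230,455,265),.035,"yel t")
circ(b,(305,135,383,214),.038,"big w");circ(t,(193,204,235,248),.038,"big t")
# tray edges
for n,f,roi,c0 in(("w",b,(170,115,400,292),(.4765,.1610)),("t",t,(185,165,305,255),(.4763,.1617))):
    m=blob(f["p"],"wood",roi).astype(np.uint8)
    cs,_=cv2.findContours(m,cv2.RETR_EXTERNAL,cv2.CHAIN_APPROX_NONE);u=max(cs,key=len)[:,0]
    w=ray(u,f,.019)[:,:2];th=np.radians(6.5);R=np.array([[np.cos(th),-np.sin(th)],[np.sin(th),np.cos(th)]])
    l=(w-c0)@R
    for nm,i,s,h in(("x-",0,-1,.094),("x+",0,1,.094),("y-",1,-1,.121),("y+",1,1,.121)):
        k=(abs(l[:,i]-s*h)<.007)&(abs(l[:,1-i])<.08);q=l[k]
        if len(q)<8: print(n,nm,"few");continue
        med=np.median(q[:,i]);q=q[abs(q[:,i]-med)<.003];pf=np.polyfit(q[:,1-i],q[:,i],1)
        print(n,nm,len(q),"off mm",((pf[1]-s*h)*1000).round(2),"slope deg",np.degrees(pf[0]).round(2))
E
```

```text
white w 923 circ [ 0.3468 -0.2795] 0.0337 rmin 0.0272 zmax med 0.0346 bbox c [ 0.347  -0.2795] [0.0638 0.067 ]
white t 172 circ [ 0.3459 -0.2814] 0.0333 rmin 0.0285 zmax med 0.034 bbox c [ 0.3462 -0.2817] [0.0648 0.0653]
yel w 576 circ [ 0.4533 -0.2849] 0.0268 rmin 0.02 zmax med 0.0346 bbox c [ 0.4534 -0.2848] [0.051  0.0528]
yel t 129 circ [ 0.4539 -0.286 ] 0.0265 rmin 0.0214 zmax med 0.0342 bbox c [ 0.4536 -0.286 ] [0.0511 0.0526]
big w 810 circ [0.4293 0.2259] 0.0412 rmin 0.0354 zmax med 0.0376 bbox c [0.429  0.2257] [0.0811 0.0808]
big t 209 circ [0.4283 0.2239] 0.0414 rmin 0.0354 zmax med 0.0368 bbox c [0.4289 0.2239] [0.0807 0.0821]
w x- 138 off mm 1.02 slope deg 0.05
w x+ 120 off mm 0.27 slope deg -0.0
w y- 69 off mm 3.25 slope deg 0.13
w y+ 125 off mm 1.06 slope deg -0.07
t x- 70 off mm 0.82 slope deg -0.07
t x+ 66 off mm -0.98 slope deg 0.16
t y- 67 off mm 1.23 slope deg 0.15
t y+ 67 off mm -1.12 slope deg -0.02
```

```bash
python3 - <<'E'
from h import *
from rig import robot
x,y=.35,-.12
robot.movep(np.array([x,y,.11]),down(np.pi/2))
z=.11
for o in(.066,.052,.016):
    robot.grip(o,40)
    robot.line_to(np.array([x,y,z-.015]),.1) if z<.1 else robot.line_to(np.array([x,y,.10]),.1)
    s=robot.line_to(np.array([x,y,.05]),.03,stop_force=4)
    z=robot.current_eef_pos()[2];print(o,robot.current_grip_width(),s,z,robot.current_force().round(1),robot.current_time_s())
    z+=.02;robot.line_to(np.array([x,y,z]),.15)
    z+=.0151
E
```

```text
0.066 0.06632623505981551 True 0.0659893876905939 [-3.6  1.6 10.8] 7.0667
0.052 0.052061351979594835 True 0.06919832659308223 [-4.1  1.7 10.2] 8.9667
0.016 0.015969033588504485 True 0.072883005534164 [-2.8  0.7 10.6] 10.9083
```

```bash
cat >> h.py <<'E'
TH=np.radians(6.5); TC=np.array([.4766,.1623])
def tray(x,y): return TC+np.array([np.cos(TH)*x-np.sin(TH)*y,np.sin(TH)*x+np.cos(TH)*y])
def v(xy,z): return np.array([xy[0],xy[1],z])
def pickplace(robot,src,a,dst,b,zp,zq,open0,hold,open1,stop=12,ztr=.15):
    A,B=down(a),down(b)
    robot.movep(v(src,ztr),A); robot.grip(open0,hold)
    robot.line_to(v(src,zp+.015),.25); robot.line_to(v(src,zp),.06)
    robot.grip(0.0,hold); w=robot.current_grip_width(); print("grip",w,robot.current_finger_force(),robot.current_time_s())
    robot.line_to(v(src,ztr),.2); print("lifted",robot.current_grip_width())
    robot.movep(v(dst,ztr),B); robot.line_to(v(dst,zq+.02),.2)
    s=robot.line_to(v(dst,zq),.04,stop_force=stop); print("placed",s,robot.current_eef_pos().round(4),robot.current_force().round(1),robot.current_time_s())
    return s
def release(robot,dst,b,w):
    robot.grip(w); p=robot.current_eef_pos(); robot.line_to(p+[0,0,.07],.2); print("t",robot.current_time_s())
E
python3 - <<'E'
from h import *
from rig import robot
d=tray(0,-.08);b=TH+np.pi/2
s=pickplace(robot,(.4553,-.1732),np.radians(100.2),d,b,.075,.081,.04,50,.04)
p,_=robot.grab_frame("wrist");cv2.imwrite("pics/p1.png",p[:,:,::-1])
if not s: release(robot,d,b,.034)
p,_=robot.grab_frame("wrist");cv2.imwrite("pics/p2.png",p[:,:,::-1])
E
```

```text
grip 0.014471280627161017 49.63189423084259 13.275
lifted 0.014580763038615253
placed True [0.4854 0.0828 0.0806] [-0.3  0.2  3.9] 15.75
```

View pics/p2.png

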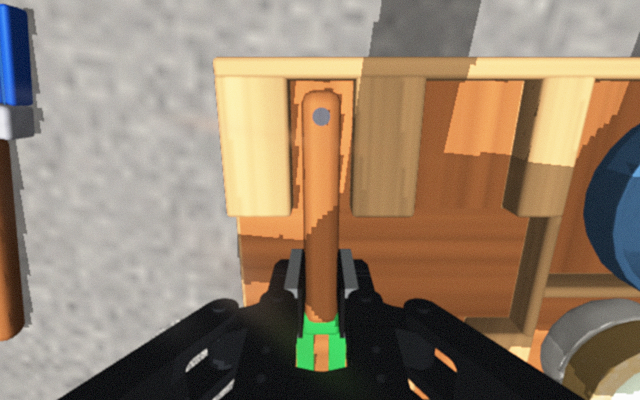

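Handle lies centred in its slot (handle 303–338 px, slot 290–353 px), blade in its bay; contact came at floor height. Releasing and doing the brush.

```bash
python3 - <<'E'
from h import *
from rig import robot
b=TH+np.pi/2
release(robot,None,b,.034)
d=tray(0,-.018)
s=pickplace(robot,(.4643,-.0725),np.radians(85.25),d,b,.075,.081,.04,50,.03)
z=robot.current_eef_pos()[2]
if z<.0825: release(robot,d,b,.03)
p,_=robot.grab_frame("wrist");cv2.imwrite("pics/p3.png",p[:,:,::-1])
E
```

```text
t 16.675
grip 0.014437714343111429 49.67506170272827 18.7167
lifted 0.014550677551697588
placed True [0.4784 0.1444 0.0806] [ 0.1 -0.1  4.5] 21.0583
t 21.8583
```

View pics/p3.png

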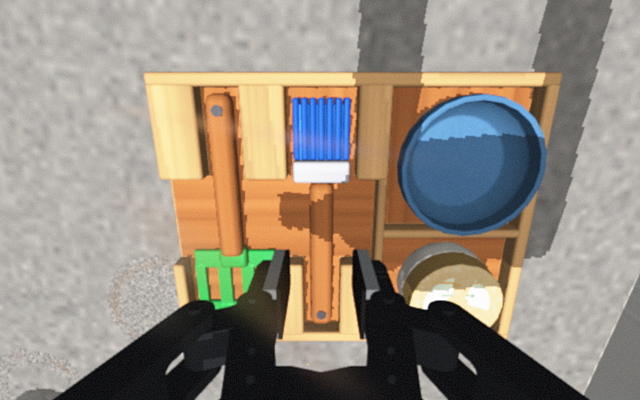

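Turner (217–230, 100–300) and brush (321, 100–320) both lie in their compartments. Now the white cover.

```bash
cat >> h.py <<'E'
def circ(robot,xy,zc,z,half):
    """rim centre near xy from wrist depth; zc = rim height"""
    c=robot.get_calibration("wrist");p,d=robot.grab_frame("wrist")
    g=np.stack(np.meshgrid(np.arange(640),np.arange(400)),-1).reshape(-1,2)
    q=cloud(d,c,g);k=(abs(q[:,2]-zc)<z)&(np.linalg.norm(q[:,:2]-xy,axis=1)<half)
    w=ray(g[k],c,zc)[:,:2].astype(np.float32);h=cv2.minEnclosingCircle(w)
    return p,np.array(h[0]).round(4),round(h[1],4),len(w),np.median(q[k,2]).round(4)
E
python3 - <<'E'
from h import *
from rig import robot
b=TH+np.pi/2;d=(.4288,.2250)
s=pickplace(robot,(.3464,-.2804),np.pi/2,d,b,.093,.1065,.082,30,.03,stop=8,ztr=.19)
z=robot.current_eef_pos()[2]
if z<.109: release(robot,d,b,.078)
robot.movep(v((.45,.23),.30),down(np.pi/2)); robot.wait(.2)
for zc,zt in((.049,.004),(.038,.004)):
    p,*r=circ(robot,(.4288,.225),zc,zt,.05);print(zc,r)
cv2.imwrite("pics/p4.png",p[:,:,::-1]);print(robot.current_time_s())
E
```

```text
grip 0.0653896894041626 31.128051839768887 25.3
lifted 0.06478492680873567
placed True [0.429  0.2251 0.1081] [-1.3 -0.3  6.5] 28.7417
t 29.525
0.049 [array([0.4291, 0.2253]), 0.033, 747, np.float64(0.0487)]
0.038 [array([0.4297, 0.226 ]), 0.0409, 1138, np.float64(0.0377)]
30.3917
```

View pics/p4.png

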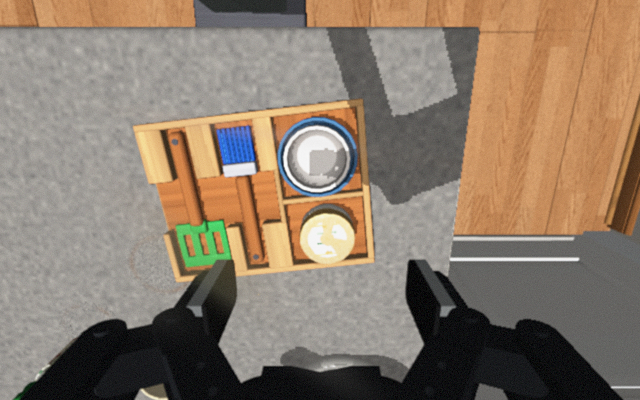

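White sits concentric in the blue one (318,157 px), rim at 49 mm as required. Now the yellow.

```bash
python3 - <<'E'
from h import *
from rig import robot
b=TH+np.pi/2;d=(.4291,.2253)
s=pickplace(robot,(.4534,-.2852),np.pi/2,d,b,.0975,.120,.075,30,.03,stop=8,ztr=.19)
z=robot.current_eef_pos()[2]
if z<.123: release(robot,d,b,.064)
robot.movep(v((.45,.23),.30),down(np.pi/2)); robot.wait(.2)
for zc in(.058,.049,.038):
    p,*r=circ(robot,(.429,.225),zc,.004,.05);print(zc,r)
cv2.imwrite("pics/p5.png",p[:,:,::-1]);print(robot.current_time_s())
E
```

```text
grip 0.050195073024118096 30.7872043736279 33.7333
lifted 0.04978636596003318
placed True [0.4294 0.2254 0.1214] [-1.  -0.8  6.3] 37.0917
t 37.8833
0.058 [array([0.4297, 0.2258]), 0.0259, 611, np.float64(0.0577)]
0.049 [array([0.429 , 0.2255]), 0.0329, 896, np.float64(0.0487)]
0.038 [array([0.4297, 0.2259]), 0.0409, 1679, np.float64(0.0376)]
38.7583
```

View pics/p5.png

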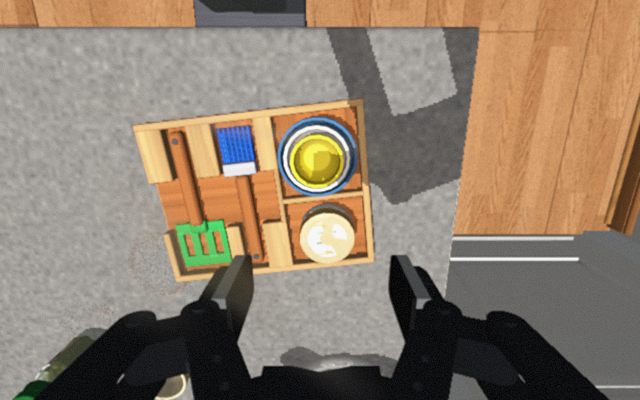

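All three covers are nested and concentric at (317,157) px, with rims at 58/49/38 mm. The last step is a flatness check on the tools, then I hand in.

```bash
python3 - <<'E'
from h import *
from rig import robot
c=robot.get_calibration("wrist");p,d=robot.grab_frame("wrist")
ok=True
for n,roi,col,h in(("turner handle",(165,130,205,225),"wood",.019),("blade",(170,215,235,270),"green",.009),("brush head",(215,120,258,165),"blue",.015)):
    q=cloud(d,c,px(blob(p,col,roi)));z=np.median(q[:,2]);print(n,z.round(4),"expect",h)
    if n!="turner handle": ok&=abs(z-h)<.004
for n,x,y in(("turner tail",-.075,-.08),("turner mid",0,-.08),("brush tail",.075,-.018),("brush mid",0,-.018)):
    w=np.r_[tray(x,y),.019];T=c["cam_to_world"];k=T[:3,:3].T@(w-T[:3,3]);u=c["mtx"]@np.array([k[0],-k[1],-k[2]]);u=(u[:2]/u[2]).astype(int)
    z=np.median(cloud(d,c,np.array([[u[0]+i,u[1]+j] for i in(-1,0,1) for j in(-1,0,1)]))[:,2]);print(n,u,z.round(4),"expect .019");ok&=abs(z-.019)<.004
print(ok)
if ok: print(robot.hand_in())
E
```

```text
turner handle 0.0173 expect 0.019
blade 0.0092 expect 0.009
brush head 0.0147 expect 0.015
turner tail [172 137] 0.019 expect .019
turner mid [189 204] 0.0191 expect .019
brush tail [255 258] 0.0194 expect .019
brush mid [244 198] 0.0186 expect .019
True
the job is handed in; nothing more can be done
None
```

The job is handed in at about 39 s of the 72 s limit: the turner and brush lie flat in their compartments, and the white and yellow covers are nested level in the blue one; the spice jar, cup and flat pot were not handled.

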